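Clamp the glued-up block in the bench screw press

TASK

Clamp the glued-up timber block in the bench screw press: push its tray fully home under the press, swing the handwheel's folded handle up until it latches upright (folded, its toe locks the wheel), then wind the wheel clockwise until the platen bears firmly on the block, and let go, leaving the handle upright. Leave the other things on the bench where they are.

Things in the scene. Friction and masses are not known exactly. Their poses are not given: they have to be found in the camera images.
- press: Green cast bench screw press, fixed. Origin on the bench directly below the wheel axis; z up, +y is the side from which the tray comes out (roughly the robot's left), +x roughly away from the robot. Base 236 (x) x 220 (y) mm, 22 mm high, tray rails and stop to 40 mm. Two steel columns 24 mm thick at x = +-98 mm carry a cross-beam along x, 52 mm wide, underside 102, top 136 mm high; nuts to 154 mm
- wheel_hub (a point): Middle of the top of the handwheel's hub, on the wheel's vertical axis, 176 mm above the bench while parked (screw nut 5 mm above it). Dark steel wheel above the beam: rim 176 mm over all, a 16 mm thick bar whose middle is 196 mm high; hub 44 mm in diameter; three spokes dished down to the hub, none on the hinge pin's side
- keeper (a point): Fixed point on the beam between the tops of two upright cheeks (13 mm apart), 172 mm high, 62 mm from the wheel axis on the press's +x side. They hold the downward toe of the folded handle, so that the parked wheel cannot turn (about 0.03 rad of play); the toe leaves them as the handle is swung up
- tray (a joint): Travel of the press's flat steel tray in m: 0 = pulled out (as at the start), 0.12 = fully home against its stop with the block under the platen; it slides towards the press's -y, drags with 2.5 N and stays where left. Tray plate 108 x 150 x 10 mm, top 36 mm above the bench, with a 6 mm lip around the block
- tray_bar (a point): Middle of the tray's pull bar: a dark round steel bar 16 mm thick and 100 mm long along the press's x, 48 mm above the bench, on a bow handle at the tray's outer end; clear gap of 57 mm between bar and tray. It lies 265 mm from the wheel axis when out, 145 mm when home
- crank_handle (a joint): Fold angle of the handwheel's handle in rad: 0 = folded flat across the wheel, 1.571 = upright against its stop and latched. An over-centre spring resists up to 1.1 rad (up to 7 N at the handle's end), then snaps it on to the stop; let go below that, it drops back. Latched, it takes about 5 N at its end, towards the wheel's middle, to unlatch it
- hinge_pin (a point): Middle of the handle's horizontal hinge pin, on the wheel 62 mm from the wheel axis, 204 mm above the bench while the wheel is parked, on the press's +x side; the pin is parallel to the press's y then. It turns with the wheel and sinks with it
- handle_end (a point): Middle of the handle's end face. The black round grip, 22 mm in diameter, spans from 16 to 92 mm from the hinge pin and spins freely on its spindle. Folded, it lies level from the pin across the hub towards the press's -x, axis 204 mm above the bench, 23 mm above the hub's nut (a spoke lies 17 mm below its end); swung up it stands vertically over the pin, its end 296 mm above the bench
- handwheel (a joint): Turn of the handwheel in rad, 0 = parked, growing clockwise seen from above; one turn lowers platen, wheel and handle together by 12 mm. With the handle out it drags with 0.4 N m (6.5 N at the handle), somewhat more when turned fast, and stays where left. The platen meets the block after about 7.3 rad (14 mm); there the drag rises steeply, and some 0.15 rad more clamps it firmly
- ram: The press's screw with its platen, a flat dark steel plate 96 (x) x 90 (y) x 14 mm below the beam; origin in the middle of the platen's underside, 86 mm above the bench when raised; axes as the press
- block: Block glued up of three layers of timber (pale, dark, pale), 84 (press x) x 110 (press y) x 36 mm, 0.24 kg, lying loose on the tray within its lips (4 mm play); origin in the middle of its underside
- glue_bottle: Bystander: standing white plastic bottle with black cap, 60 mm wide, 165 mm high; origin under its middle
- hammer: Bystander: hammer lying down, 260 mm long
- offcut: Bystander: pale board offcut lying flat, 190 x 62 x 22 mm
- tin: Bystander: plain metal tin standing, 86 mm wide, 105 mm high; origin under its middle
- brush: Bystander: flat brush lying down, 200 mm long
Things that resemble listed ones, but are neither listed nor needed, are in the scene too. What is shaped like the block but pink or yellow is not meant.

How it is judged:
On the way:
1. the handle is swung up past its over-centre point (above 1.3 rad) while the wheel is still parked (value of joint crank_handle above 1.3 rad and value of joint handwheel below 0.4 rad), for 0.2 s.
At the end, for the whole second after the job is handed in: The tray is home (within 6 mm of its stop), the block lies under the platen (within 15 mm of its middle) and is clamped with more than 25 N, the handle stands latched upright (above 1.45 rad), wheel and block are at rest (value of joint tray above 0.114 m and value of joint crank_handle above 1.45 rad and contact force between ram and block above 25 N and horizontal distance between block and ram below 0.015 m and velocity of joint handwheel between -0.05 and 0.05 rad/s and linear speed of block below 0.02 m/s); the robot touches nothing.
It fails at once if a bystander on the bench is shifted by more than 40 mm or knocked over (distance of any of glue_bottle, hammer, offcut, tin, brush from where it was at the start of the episode above 0.04 m or angle between any of glue_bottle, tin's own z axis and vertical above 0.5 rad).
It also fails if it takes over 72 s, if anything falls off the work surface, if the arm or the gripper's body presses on something with over 40 N, if the wrist force passes 120 N, or if a joint passes its speed limit or range.

ROBOT

A 6-joint arm with a two-finger parallel gripper is mounted at the origin on the work surface. World frame = base frame: x ahead of the robot, y to its left, z up, the work surface at z = 0. Lengths are in m, angles in rad, forces in N, time in s.
With the tool pointing down it reaches from about 0.3 to 0.775 m from the base axis. Payload 14.6 kg.
Tool frame: the origin (TCP) lies at the very end of the fingers, on their centre line; the grasp point (between the pads) lies 19 mm behind it; y points along the fingers, z is the direction in which the jaws open and shut, and the axes are right-handed (so a half turn about y gives the same grasp; the last joint's range is limited). The gripper opens to 85 mm and grips with 20 to 120 N. Pads are 22 mm wide; open, the fingers measure 114 mm over their backs; the gripper's body (76 mm by 85 mm) begins 54 mm behind the grasp point. The pads swing forward as they close: fully open they stand 13 mm farther back than shut.
Start: joints at [1.133, 0.3, 1.521, -0, 1.321, -0.067], TCP at [0.199, 0.513, 0.231] pointing down, gripper open.
Joint ranges: [-3.03, 3.03], [-0.79, 2.21], [0.23, 2.52], [-1.04, 4.18], [0, 3.07], [-2.55, 2.55]. Speed limits (rad/s): [2.22, 2.22, 2.57, 3.14, 3.14, 3.14].

INTERFACE

Orientations are given as a unit quaternion [x, y, z, w].
In Python, from cell import ctrl gives the robot as it stands. The module is installed in compiled form; this text tells all that it offers.
- The arm moves only by the tool apply_moves, never from a script. Its arguments are lists of equal length, an entry for each row: "grip": the opening, from -1 (shut) to 1 (fully open); "travel": the shift along the tool's x, y, z in mm, a list of three; "roll": the turn about the tool's y in rad. In form: {"grip": [grip, ...], "travel": [[tx, ty, tz], ...], "roll": [roll, ...]}. A call has 1 to 8 rows; each row shifts and turns the commanded pose from where the row before left it, along the tool's axes as they then stand; what a row does not reach is not made up. A row lasts 1/10 s, in which the tool goes at most 50 mm and 8.59 degrees, less where a joint would pass 70% of its speed; a pose out of reach is approached as far as the arm can. A call is refused whole if a number of a shift passes 50 or a number of a turn 0.15, either way. A call with a gripper value outside its range is refused whole. The fingers move at their own pace and stop on an object; "newtons" is the grip in N (left out, the last holds). Time passes only in rows, so rows that do not move let the fingers close. It gives the time, the measured TCP pose, the force and the opening at its end, in the units of the state.
- ctrl.observe(): the state, without advancing time (a new reading comes with each control period).
- ctrl.read_camera(name): name is "scene" or "top"; returns the picture (420x560x3 uint8, blue, green, red); there is no depth.
- ctrl.camera_params(name): a dict with "intrinsics" (3x3 intrinsics, pixels), "rvec" (rotation vector, rad) and "tvec" (3), from world to camera coordinates, as OpenCV has them. Camera axes: x right, y down, z forward; pixel columns grow to the right and rows downward; lengths in m; the calibration is good to about 2 mm. A picture is of the moment at which its call begins. camera_params takes no time and is no camera call.
- ctrl.finish_job(): hands the job in, once; it reports no verdict.
The state is a dict: "time_s": time; "q": joint angles; "joint_velocities": joint speeds; "joint_efforts": joint torques, N m; "tcp_pos": TCP position; "orientation": TCP orientation; "contact_force": force on the tool from outside, world axes, zero at the start; "wrist_torque": the same for the moment, N m; "width": finger opening in m.
Only numpy, scipy, OpenCV 4.12 (cv2) and the standard library are available. Lean on these libraries where they do the work, as an engineer would, in place of code of your own. Each camera call takes 0.05 s, during which the arm holds its last target.

## Working session

There is one attempt and no reset: what is moved stays moved. The work goes in short steps, Python scripts to look and compute and a tool call to move; the robot and the scene stay as the last step left them, time stands still between calls to the robot, and variables do not carry over. Pictures are saved under pics/ and viewed, and the job is handed in when it is done.

Besides the shell and the picture viewer there is one more tool, called after "Call:" in YAML: its name, and indented under it one key for each argument. apply_moves: Moves the arm, as the interface text tells. Its arguments: {"type":"object","properties":{"grip":{"type":"array","items":{"type":"number"}},"travel":{"type":"array","items":{"type":"array","items":{"type":"number"}}},"roll":{"type":"array","items":{"type":"number"}},"newtons":{"type":"number"}},"required":["grip","travel","roll"]}

```bash
mkdir -p pics; ls; python3 - <<'E'
from cell import ctrl
import cv2
for n in("scene","top"):
    im=ctrl.read_camera(n); cv2.imwrite(f"pics/{n}0.png",im)
    p=ctrl.camera_params(n); print(n,p)
print(ctrl.observe())
E
```

```text
pics
scene {'intrinsics': array([[423.06332862,   0.        , 281.62161099],
       [  0.        , 423.06332862, 211.22397345],
       [  0.        ,   0.        ,   1.        ]]), 'rvec': array([ 2.3484419 ,  1.04733297, -0.34873751]), 'tvec': array([-0.32933535, -0.26218455,  1.3629105 ])}
top {'intrinsics': array([[513.5139854 ,   0.        , 288.0398807 ],
       [  0.        , 513.5139854 , 213.62147699],
       [  0.        ,   0.        ,   1.        ]]), 'rvec': array([ 2.11748606, -2.14638127,  0.18598565]), 'tvec': array([-0.04658041,  0.57194895,  1.56320786])}
{'time_s': 0.1, 'q': array([ 1.13342702e+00,  3.00440058e-01,  1.52156504e+00, -3.27456969e-05,
        1.32072719e+00, -6.65580246e-02]), 'joint_velocities': array([-0.00013202, -0.00107254, -0.00266421, -0.00082661,  0.00108029,
        0.00055746]), 'joint_efforts': array([ 2.45701784e-03, -5.44374847e+01, -3.62373447e+01,  4.51251231e-05,
        2.99698899e-03, -1.38912344e-05]), 'tcp_pos': array([0.1991934 , 0.51241019, 0.23074514]), 'orientation': array([ 0.69538148, -0.13043851,  0.13025934, -0.69459549]), 'contact_force': array([0.07887191, 0.11276669, 0.53849677]), 'wrist_torque': array([ 0.0052765 ,  0.00939136, -0.05417358]), 'width': 0.08522489297112683}
```

View pics/scene0.png

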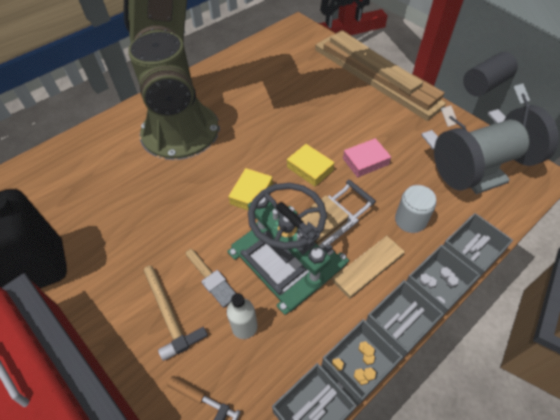

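View pics/top0.png

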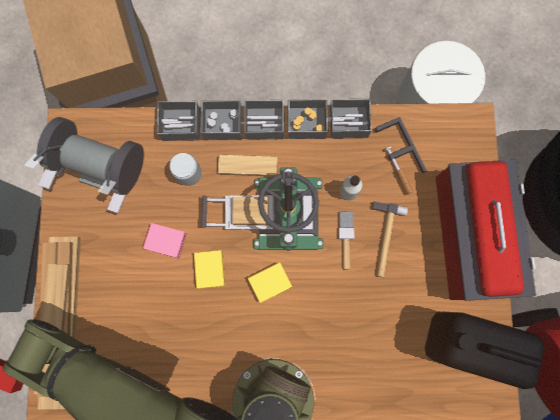

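```bash
cat > h.py <<'E'
import numpy as np, cv2
from cell import ctrl
def cam(n):
    p=ctrl.camera_params(n); R=cv2.Rodrigues(np.array(p['rvec']))[0]; return np.array(p['intrinsics']),R,np.array(p['tvec']).ravel()
def ray(n,uv):
    K,R,t=cam(n); d=R.T@np.linalg.inv(K)@np.array([uv[0],uv[1],1.]); return -R.T@t,d/np.linalg.norm(d)
def onz(n,uv,z):
    c,d=ray(n,uv); return c+d*(z-c[2])/d[2]
def tri(uvs,uvt):
    c1,d1=ray('scene',uvs);c2,d2=ray('top',uvt)
    A=np.array([d1,-d2]).T; s=np.linalg.lstsq(A,c2-c1,rcond=None)[0]
    a=c1+d1*s[0];b=c2+d2*s[1]; return (a+b)/2,np.linalg.norm(a-b)
def proj(n,P):
    K,R,t=cam(n); p=K@(R@np.array(P)+t); return p[:2]/p[2]
def crop(im,x0,y0,x1,y1,f,name):
    cv2.imwrite('pics/'+name,cv2.resize(im[y0:y1,x0:x1],None,fx=f,fy=f,interpolation=cv2.INTER_CUBIC))
E
python3 - <<'E'
from h import *
crop(cv2.imread('pics/top0.png'),190,150,340,260,5,'tc0.png')
crop(cv2.imread('pics/scene0.png'),220,165,390,315,4,'sc0.png')
print(ray('top',(288,213))[0],ray('scene',(288,213))[0])
E
```

```text
[ 0.29451269 -0.04995034  1.63819456] [ 0.97141092 -0.40282036  0.96375522]
```

View pics/tc0.png

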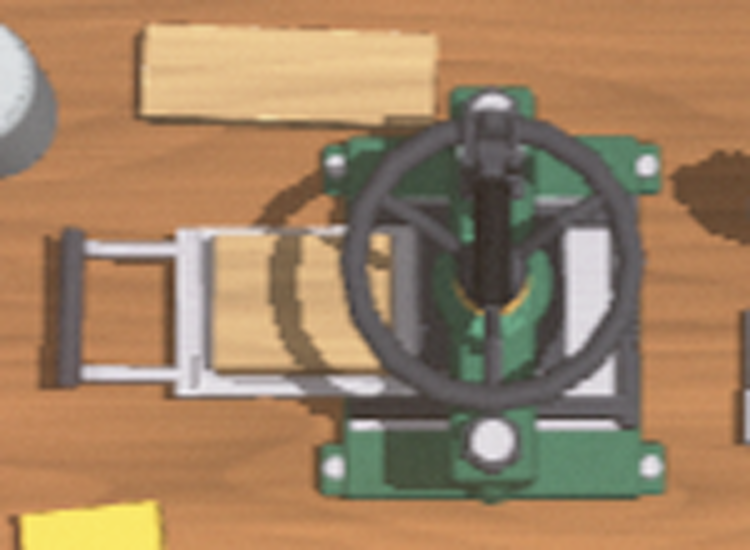

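View pics/sc0.png

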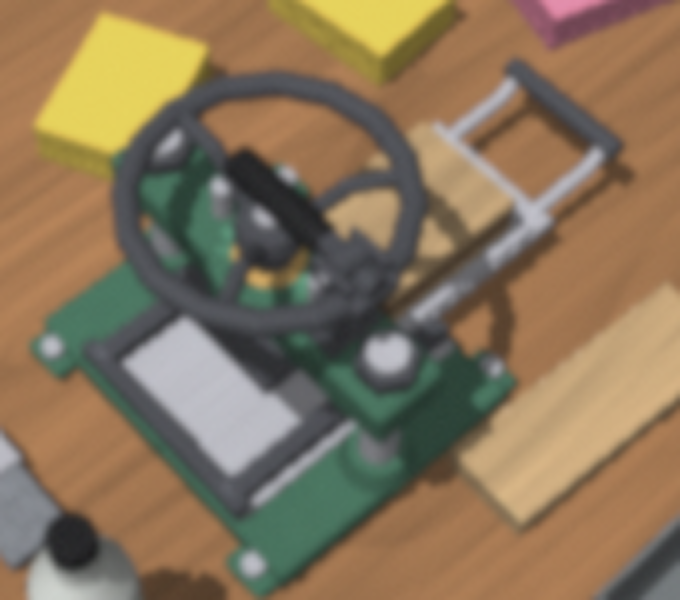

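```bash
python3 - <<'E'
from h import *
T=lambda x,y:(190+x/5,150+y/5); S=lambda x,y:(220+x/4,165+y/4)
pr=lambda n,a:print(n,np.round(a[0],4),round(a[1],4))
pr('bar mid',tri(S(565,108),T(70,307)))
pr('bar endA',tri(S(515,70),T(68,382)));pr('bar endB',tri(S(615,145),T(72,233)))
pr('handle end',tri(S(240,160),T(490,303)))
pr('hinge area',tri(S(352,260),T(492,150)))
pr('nut +x',tri(S(388,352),T(492,102)))
pr('nut -x',tri(S(165,150),T(492,440)))
pr('rim c',tri(S(270,200),T(492,262)))
for a in [(343,262),(641,262),(492,115),(492,408),(492,262)]: print(np.round(onz('top',T(*a),.196),4))
print('bolts',[np.round(onz('top',T(*a),.024),4) for a in [(335,162),(647,162),(334,467),(651,467)]])
print('bolts',[np.round(onz('scene',S(*a),.024),4) for a in [(50,347),(252,563),(493,368)]])
# rim points by ellipse fit of dark mask
for n,c in (('top',(288,202)),('scene',(287,215))):
    im=cv2.imread(f'pics/{n}0.png'); hsv=cv2.cvtColor(im,cv2.COLOR_BGR2HSV)
    m=((hsv[...,2]<110)&(hsv[...,1]<60)).astype(np.uint8)
    cv2.imwrite(f'pics/m_{n}.png',m*255)
E
```

```text
bar mid [0.583  0.2108 0.0481] 0.0024
bar endA [0.5359 0.2121 0.0447] 0.0027
bar endB [0.6289 0.2088 0.054 ] 0.0013
handle end [ 0.5534 -0.0531  0.2047] 0.0019
hinge area [ 0.6426 -0.0546  0.2072] 0.0041
nut +x [ 0.6806 -0.0577  0.1634] 0.0021
nut -x [ 0.4832 -0.0531  0.1424] 0.0025
rim c [ 0.5792 -0.0544  0.1947] 0.0023
[0.5795 0.0299 0.196 ]
[ 0.5772 -0.1407  0.196 ]
[ 0.6649 -0.0566  0.196 ]
[ 0.494  -0.0542  0.196 ]
[ 0.5783 -0.0554  0.196 ]
bolts [array([0.6792, 0.0443, 0.024 ]), array([ 0.6765, -0.1569,  0.024 ]), array([0.4816, 0.0456, 0.024 ]), array([ 0.4788, -0.1547,  0.024 ])]
bolts [array([ 0.4827, -0.1552,  0.024 ]), array([ 0.6767, -0.1562,  0.024 ]), array([0.6817, 0.0421, 0.024 ])]
```

```bash
python3 - <<'E'
from h import *
from scipy.spatial.transform import Rotation as Ro
s=ctrl.observe(); R=Ro.from_quat(s['orientation']).as_matrix(); print(np.round(R,3)); 
z=R[:,2]; print('yaw z',np.arctan2(z[1],z[0]), 'x',np.arctan2(R[1,0],R[0,0]))
print(R.T@(np.array([.583,.30,.231])-s['tcp_pos'])*1000)
E
```

```text
[[ 0.932 -0.     0.362]
 [-0.362 -0.001  0.932]
 [-0.    -1.    -0.001]]
yaw z 1.199993188004828 x -0.3708031890837773
[ 4.34691623e+02 -2.06958743e-01 -5.88965925e+01]
```

```bash
python3 - <<'E'
from h import *
print('tin top',onz('top',(184,162),.105),onz('scene',(418,196),.105))
s=ctrl.observe()
from scipy.spatial.transform import Rotation as Ro
R=Ro.from_quat(s['orientation']).as_matrix()
print(R.T@(np.array([.583,.27,.231])-s['tcp_pos'])*1000)
E
```

```text
tin top [0.72753482 0.26450462 0.105     ] [0.71227987 0.26964298 0.105     ]
[ 4.45562547e+02 -1.75584999e-01 -8.68576728e+01]
```

Candidates. Tray bar: dark bar at top (204,211), scene (361,192); the dark grinder and the offcut at (248,164) are ruled out. Block: the pale block on the tray at (250,211); the yellow ones at (209,269) and (270,282) and the pink one at (165,240) are not meant. Wheel: rim centred at top (288,202); the grinder discs are ruled out. In the crops, the bar, the tray, and the wheel with its black folded handle match the description. Measured values also agree: bar z 48 mm, bar-to-axis distance 266 mm, handle end z 205 mm.

Call:
apply_moves:
  grip: [-1,-1,-1,-1,-1,-1,-1,-1]
  travel:
    - [45,0,-9]
    - [45,0,-9]
    - [45,0,-9]
    - [45,0,-9]
    - [45,0,-9]
    - [45,0,-9]
    - [45,0,-9]
    - [45,0,-9]
  roll: [0,0,0,0,0,0,0,0]
  newtons: 30

```text
time_s: 0.9
tcp_pos: [0.5101, 0.3137, 0.231]
orientation: [0.695, -0.131, 0.13, -0.695]
contact_force: [-0.4, 0.5, 1.1]
width: 0.0001
```

Call:
apply_moves:
  grip: [-1,-1,-1,-1,-1,-1,-1,-1]
  travel:
    - [40,0,-7]
    - [40,0,-7]
    - [0,30,0]
    - [0,40,0]
    - [0,40,0]
    - [0,40,0]
    - [0,40,0]
    - [0,0,0]
  roll: [0,0,-0.12,-0.12,-0.12,0,0,0]

```text
time_s: 1.7
tcp_pos: [0.5753, 0.2718, 0.0355]
orientation: [0.708, -0.007, 0.001, -0.706]
contact_force: [-0.3, -0.4, 0.5]
width: 0.0002
```

```bash
python3 - <<'E'
from h import *
im=ctrl.read_camera('scene');cv2.imwrite('pics/s1.png',im[100:350,200:480].repeat(2,0).repeat(2,1))
s=ctrl.observe();print(s['tcp_pos'],s['q'],s['contact_force'])
E
```

```text
[0.57705752 0.27252358 0.03935265] [ 3.83835331e-01  6.99228102e-01  1.40209427e+00 -1.29044081e-05
  1.04515724e+00 -1.17611500e+00] [0.10297148 0.16543925 1.12259527]
```

View pics/s1.png

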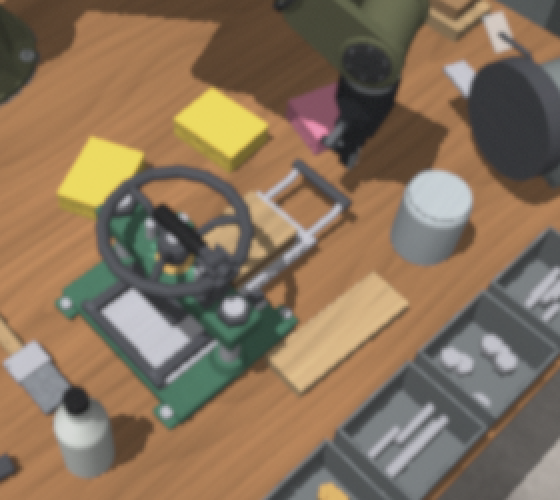

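The shut fingers stand just outside the bar, between the bar and the tin. I'm lowering slightly and pushing towards -y.

Call:
apply_moves:
  grip: [-1,-1,-1,-1,-1,-1,-1,-1]
  travel:
    - [6,5,-5]
    - [0,2,-15]
    - [0,0,-15]
    - [0,0,-15]
    - [0,0,-15]
    - [0,0,-15]
    - [0,0,-15]
    - [0,0,-15]
  roll: [0,0,0,0,0,0,0,0]

```text
time_s: 2.55
tcp_pos: [0.5831, 0.1617, 0.0346]
orientation: [-0.707, 0.004, -0.004, 0.707]
contact_force: [1.8, 3.1, 2.9]
width: 0.0
```

Call:
apply_moves:
  grip: [-1,-1,-1,-1,-1,-1,-1,-1]
  travel:
    - [0,0,-15]
    - [0,0,-12]
    - [0,0,-8]
    - [0,0,-5]
    - [0,0,-3]
    - [0,0,-2]
    - [0,0,0]
    - [0,0,0]
  roll: [0,0,0,0,0,0,0,0]

```text
time_s: 3.35
tcp_pos: [0.5825, 0.118, 0.0342]
orientation: [0.707, -0.004, 0.004, -0.707]
contact_force: [-0.0, 0.0, 0.1]
width: 0.0001
```

Call:
apply_moves:
  grip: [-1,-1,-1,-1,-1,-1]
  travel:
    - [0,0,-2]
    - [0,0,-2]
    - [0,0,-2]
    - [0,0,-1]
    - [0,0,0]
    - [0,0,0]
  roll: [0,0,0,0,0,0]

```text
time_s: 3.95
tcp_pos: [0.5824, 0.1126, 0.0343]
orientation: [-0.706, 0.003, -0.004, 0.708]
contact_force: [1.3, 15.2, -1.9]
width: 0.0
```

```bash
python3 - <<'E'
from h import *
im=ctrl.read_camera('scene');crop(im,220,130,400,300,4,'s2.png')
s=ctrl.observe();print(s['tcp_pos'],s['contact_force'])
E
```

```text
[0.58240005 0.11259427 0.03426987] [ 1.01872693 15.73977498 -1.13277069]
```

View pics/s2.png

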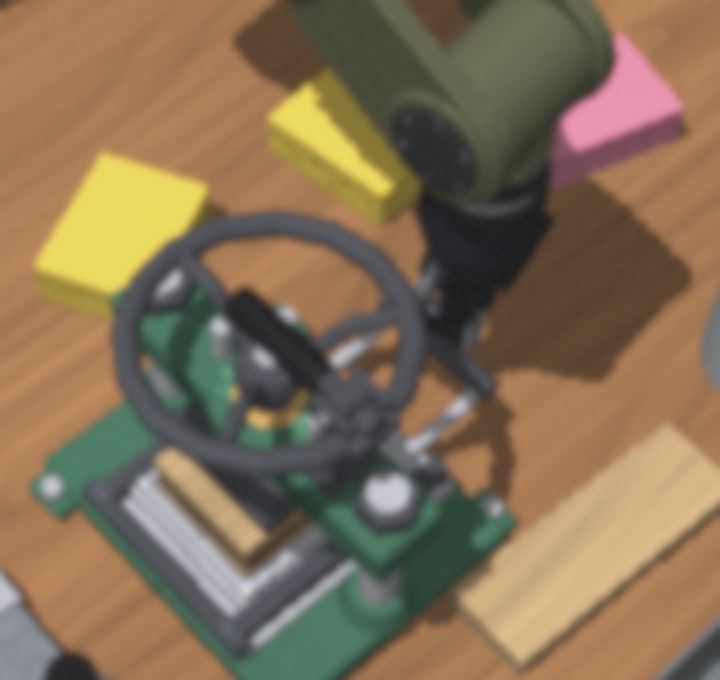

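The tray is home: 15.7 N against the stop, with the TCP at y=0.1126 against the predicted 0.113. The picture shows the block's end out beyond the beam at crop (220,510). Next I back off, rise and go over the handle.

Call:
apply_moves:
  grip: [-1,-1,-1,-1,-1,-1,-1,-1]
  travel:
    - [0,0,20]
    - [0,-20,20]
    - [0,-45,0]
    - [0,-45,0]
    - [0,-45,0]
    - [0,-45,0]
    - [0,-45,0]
    - [0,-20,0]
  roll: [0,0,0,0,0,0,0,0]

```text
time_s: 4.8
tcp_pos: [0.5834, 0.1507, 0.3041]
orientation: [-0.707, 0.002, -0.006, 0.707]
contact_force: [-0.1, -0.1, -0.2]
width: 0.0002
```

Call:
apply_moves:
  grip: [0.2,0.2,0.2,0.2,0.2,0.2,0.2,0.2]
  travel:
    - [-4,0,-40]
    - [-4,0,-40]
    - [-4,0,-40]
    - [-4,0,-40]
    - [-4,0,-40]
    - [0,0,-8]
    - [0,0,0]
    - [0,0,0]
  roll: [0,0,0,0,0,0,0,0]

```text
time_s: 5.6
tcp_pos: [0.5607, -0.0562, 0.2993]
orientation: [-0.707, 0.004, -0.004, 0.707]
contact_force: [0.2, 0.4, -0.5]
width: 0.0513
```

```bash
python3 - <<'E'
from h import *
s=ctrl.observe();print(s['tcp_pos'],s['q'],s['contact_force'],s['width'])
im=ctrl.read_camera('top');crop(im,190,130,350,260,4,'t3.png')
im=ctrl.read_camera('scene');crop(im,200,100,380,270,4,'s3.png')
E
```

```text
[ 0.56073276 -0.05621368  0.29927093] [-1.64927857e-01  2.88961912e-01  1.37814268e+00  4.46837635e-05
  1.47456682e+00 -1.72509517e+00] [ 0.17158021  0.38350912 -0.51916505] 0.05132111471669589
```

View pics/s3.png

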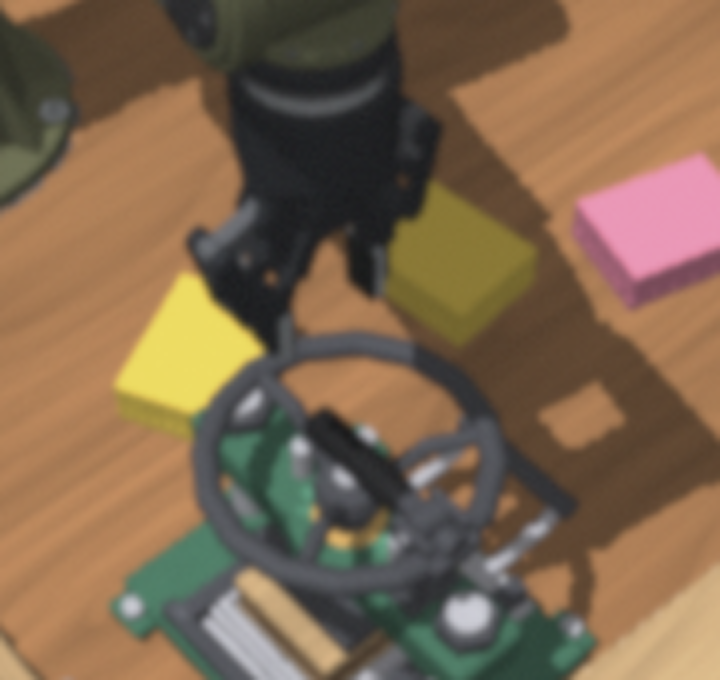

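Call:
apply_moves:
  grip: [0.2,0.2,0.2,0.2,0.2,0.2]
  travel:
    - [2,30,2]
    - [0,30,0]
    - [0,30,0]
    - [0,15,0]
    - [0,5,0]
    - [0,0,0]
  roll: [0,0,0,0,0,0]

```text
time_s: 6.3
tcp_pos: [0.5628, -0.0541, 0.1892]
orientation: [-0.707, 0.004, -0.003, 0.707]
contact_force: [0.9, -0.0, 0.8]
width: 0.0515
```

```bash
python3 - <<'E'
from h import *
s=ctrl.observe();print(s['tcp_pos'],s['q'],s['contact_force'],s['width'])
im=ctrl.read_camera('scene');crop(im,200,100,380,270,4,'s4.png')
E
```

```text
[ 0.5627704  -0.05411776  0.18920505] [-1.60660131e-01  3.70761136e-01  1.52727900e+00  2.36561610e-05
  1.24405659e+00 -1.72167919e+00] [ 0.92340182 -0.01540624  0.78836895] 0.05151237614176273
```

View pics/s4.png

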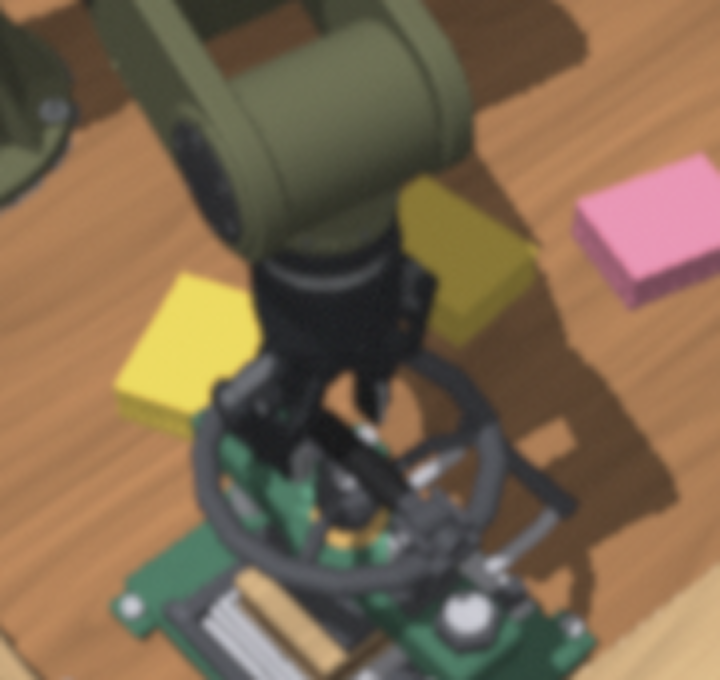

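Fingers straddle the handle near its end. Next I lower 3 mm and close gently.

Call:
apply_moves:
  grip: [0.2,-0.4,-0.7,-0.7,-0.7,-0.7]
  travel:
    - [0,3,0]
    - [0,0,0]
    - [0,0,0]
    - [0,0,0]
    - [0,0,0]
    - [0,0,0]
  roll: [0,0,0,0,0,0]
  newtons: 30

```text
time_s: 6.95
tcp_pos: [0.5627, -0.0544, 0.1866]
orientation: [-0.707, 0.004, -0.004, 0.707]
contact_force: [-2.0, 5.6, 2.1]
width: 0.0207
```

Call:
apply_moves:
  grip: [-0.7,-0.7,-0.7,-0.7,-0.7,-0.7,-0.7]
  travel:
    - [0.5,-8,0]
    - [1,-7.5,0]
    - [2,-7.5,0]
    - [2.5,-7.5,0]
    - [3.5,-7,0]
    - [4,-6.5,0]
    - [0,0,0]
  roll: [0,0,0,0,0,0,0]

```text
time_s: 7.65
tcp_pos: [0.576, -0.0544, 0.2297]
orientation: [-0.707, 0.004, -0.003, 0.707]
contact_force: [-2.7, 6.2, -7.7]
width: 0.0206
```

Call:
apply_moves:
  grip: [-0.7,-0.7,-0.7,-0.7,-0.7,-0.7,-0.7]
  travel:
    - [10,-12,0]
    - [12,-9.5,0]
    - [14,-7,0]
    - [15,-4,0]
    - [14,-1,0]
    - [0,0,0]
    - [0,0,0]
  roll: [0,0,0,0,0,0,0]

```text
time_s: 8.35
tcp_pos: [0.642, -0.0552, 0.2642]
orientation: [-0.707, 0.003, -0.004, 0.707]
contact_force: [5.6, 4.7, -0.1]
width: 0.0188
```

```bash
python3 - <<'E'
from h import *
s=ctrl.observe();print(s['tcp_pos'],s['q'],s['contact_force'],s['width'])
im=ctrl.read_camera('scene');crop(im,200,100,380,270,4,'s5.png')
im=ctrl.read_camera('top');crop(im,210,130,350,250,4,'t5.png')
E
```

```text
[ 0.64204572 -0.05519269  0.26423026] [-1.42919285e-01  4.95435860e-01  1.17534709e+00  8.97979272e-04
  1.46873648e+00 -1.70340590e+00] [ 5.6295688   4.65720289 -0.13825744] 0.01880513240612334
```

View pics/s5.png

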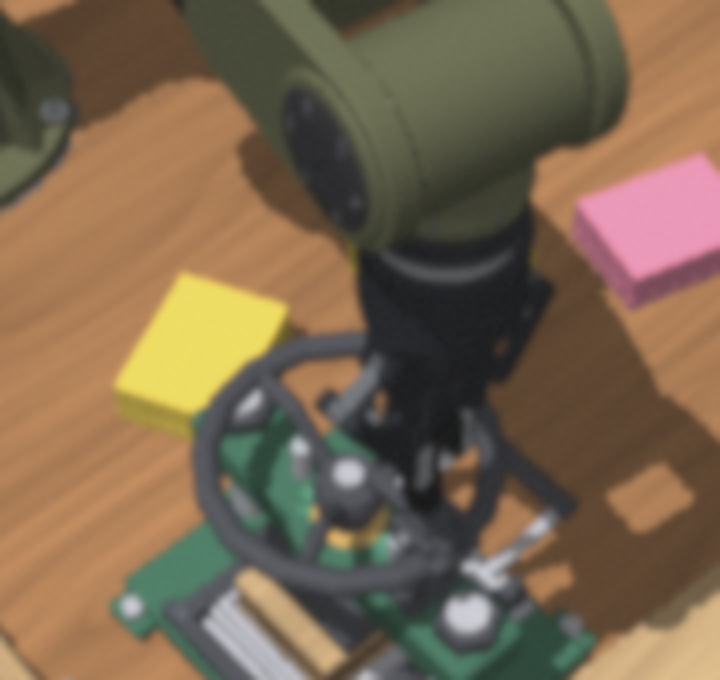

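View pics/t5.png

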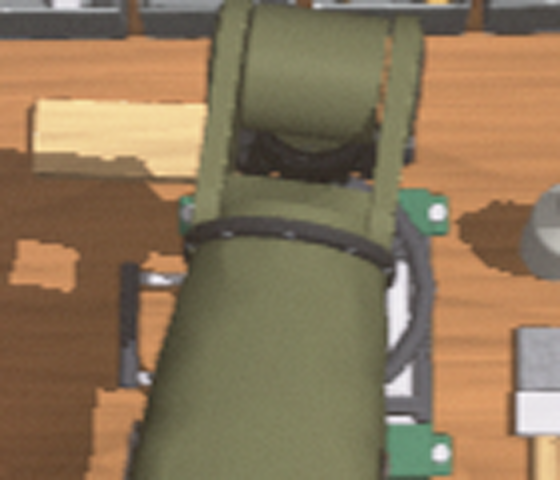

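Call:
apply_moves:
  grip: [-0.25,-0.25,-0.25,-0.25,-0.25]
  travel:
    - [0,0,0]
    - [0,0,0]
    - [0,0,0]
    - [0,0,0]
    - [0,0,0]
  roll: [0,0,0,0,0]

```text
time_s: 8.95
tcp_pos: [0.6412, -0.0558, 0.2638]
orientation: [0.707, -0.004, 0.004, -0.707]
contact_force: [1.1, 0.1, -1.1]
width: 0.032
```

```bash
python3 - <<'E'
from h import *
s=ctrl.observe();print(s['tcp_pos'],s['contact_force'],s['width'])
im=ctrl.read_camera('scene');crop(im,250,150,370,250,6,'s6.png')
E
```

```text
[ 0.64115251 -0.05580948  0.26381078] [ 1.06272936  0.06562363 -1.05171494] 0.0320007387168108
```

View pics/s6.png

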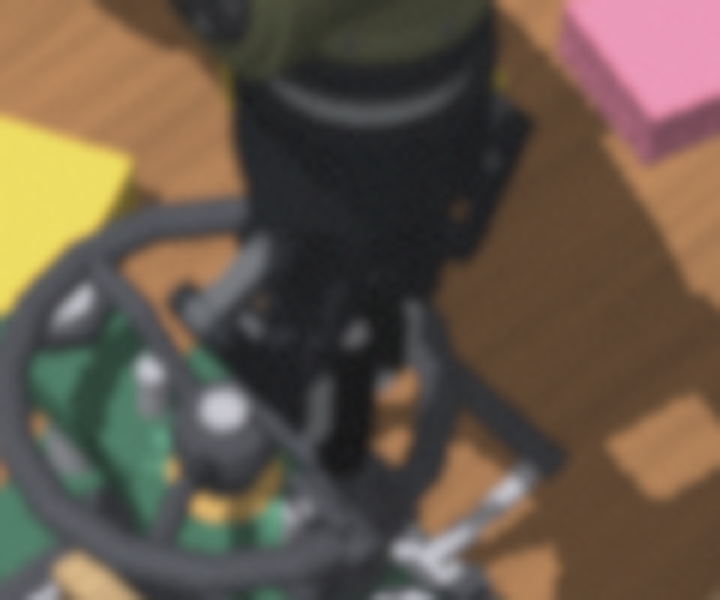

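Call:
apply_moves:
  grip: [-0.25,-0.25,-0.39,-0.39,-0.39]
  travel:
    - [0,15,0]
    - [0,13,0]
    - [0,0,0]
    - [0,0,-1.5]
    - [0,0,0]
  roll: [0,0,0,0,0]

```text
time_s: 9.5
tcp_pos: [0.6412, -0.0568, 0.236]
orientation: [-0.707, 0.004, -0.004, 0.707]
contact_force: [-0.4, 3.4, -2.1]
width: 0.026
```

```bash
cat > st.py <<'E'
from h import *
from scipy.spatial.transform import Rotation as Ro
C=np.array([.579,-.055]); YAW=-.014
s=ctrl.observe(); R=Ro.from_quat(s['orientation']).as_matrix(); p=s['tcp_pos']
d=p[:2]-C; th=np.arctan2(d[1],d[0])-YAW
phi=(-th)%(2*np.pi)
if phi>6.1: phi-=2*np.pi
roll=-(np.arctan2(R[1,2],R[0,2])-np.pi/2-YAW)%(2*np.pi)
f=s['contact_force']; er=d/np.linalg.norm(d); et=np.array([er[1],-er[0]])
print('t',s['time_s'],'p',np.round(p,4),'r %.4f phi %.3f (+2pi %.3f) roll %.3f'%(np.linalg.norm(d),phi,phi+2*np.pi,roll),'w %.4f'%s['width'])
print('F',np.round(f,1),'rad %.1f tan %.1f'%(f[:2]@er,f[:2]@et),'q6 %.2f'%s['q'][5], 'q',np.round(s['q'],2))
# next targets
import sys
a=float(sys.argv[1]) if len(sys.argv)>1 else .15
r=.0625
def P(ph):
    t=-ph+YAW; return C+r*np.array([np.cos(t),np.sin(t)])
for k in (1,2):
    tgt=P(phi+a*k); prev=p[:2] if k==1 else P(phi+a*(k-1))
    v=np.r_[tgt-prev,0]
    y=-roll+YAW-(k-1)*a
    x=np.array([np.cos(y),np.sin(y)]); z=np.array([-np.sin(y),np.cos(y)])
    print('row',k,'tx %.2f tz %.2f'%(v[:2]@x*1000,v[:2]@z*1000))
E
python3 st.py
```

```text
t 9.5 p [ 0.6412 -0.0568  0.236 ] r 0.0622 phi 0.015 (+2pi 6.299) roll 6.280 w 0.0260
F [-0.4  3.4 -2.1] rad -0.5 tan -3.4 q6 -1.71 q [-0.15  0.51  1.22  0.    1.41 -1.71]
row 1 tx -0.61 tz -9.33
row 2 tx -0.88 tz -9.32
```

Call:
apply_moves:
  grip: [-0.39,-0.39,-0.39,-0.39,-0.39,-0.39]
  travel:
    - [-0.5,0.3,-9.3]
    - [-1.5,0.3,-9.2]
    - [-1.6,0.3,-9.2]
    - [-1.6,0.3,-9.2]
    - [0,0,0]
    - [0,0,0]
  roll: [0.05,0.15,0.15,0.15,0,0]

```text
time_s: 10.1
tcp_pos: [0.6305, -0.0925, 0.2353]
orientation: [0.685, -0.177, 0.178, -0.684]
contact_force: [0.4, 0.4, -0.2]
width: 0.026
```

```bash
python3 st.py; python3 - <<'E'
from h import *
im=ctrl.read_camera('scene');crop(im,250,150,370,250,6,'s7.png')
E
```

```text
t 10.1 p [ 0.6305 -0.0925  0.2353] r 0.0637 phi 0.615 (+2pi 6.899) roll 0.493 w 0.0260
F [ 0.4  0.4 -0.2] rad 0.1 tan -0.5 q6 -1.27 q [-0.2   0.49  1.24 -0.    1.4  -1.27]
row 1 tx -3.00 tz -9.04
row 2 tx -1.83 tz -9.18
```

View pics/s7.png

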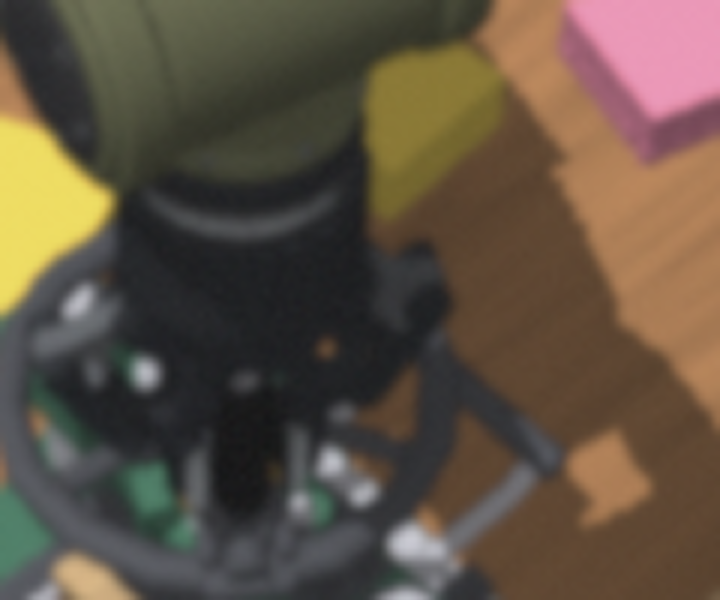

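The wheel follows: the handle stands upright between the pads at crop (245,440). Continuing.

Call:
apply_moves:
  grip: [-0.39,-0.39,-0.39,-0.39,-0.39,-0.39,-0.39,-0.39]
  travel:
    - [-2.6,0.3,-9]
    - [-1.8,0.3,-9.2]
    - [-1.8,0.3,-9.2]
    - [-1.8,0.3,-9.2]
    - [-1.8,0.3,-9.2]
    - [-1.8,0.3,-9.2]
    - [-1.8,0.3,-9.2]
    - [-1.8,0.3,-9.2]
  roll: [0.15,0.15,0.15,0.15,0.15,0.15,0.15,0.15]

```text
time_s: 10.95
tcp_pos: [0.5639, -0.1155, 0.233]
orientation: [0.462, -0.533, 0.536, -0.464]
contact_force: [7.6, -1.2, 0.4]
width: 0.0261
```

```bash
python3 st.py
```

```text
t 10.95 p [ 0.5639 -0.1155  0.233 ] r 0.0623 phi 1.802 (+2pi 8.085) roll 1.700 w 0.0261
F [ 7.6 -1.2  0.4] rad -0.7 tan -7.6 q6 -0.12 q [-0.27  0.35  1.45 -0.    1.34 -0.12]
row 1 tx -1.47 tz -9.24
row 2 tx -1.65 tz -9.22
```

Call:
apply_moves:
  grip: [-0.39,-0.39,-0.39,-0.39,-0.39,-0.39,-0.39,-0.39]
  travel:
    - [-1.6,0.3,-9.2]
    - [-1.6,0.3,-9.2]
    - [-1.6,0.3,-9.2]
    - [-1.6,0.3,-9.2]
    - [-1.6,0.3,-9.2]
    - [-1.6,0.3,-9.2]
    - [-1.6,0.3,-9.2]
    - [-1.6,0.3,-9.2]
  roll: [0.15,0.15,0.15,0.15,0.15,0.15,0.15,0.15]

```text
time_s: 11.75
tcp_pos: [0.5164, -0.0637, 0.2306]
orientation: [0.08, -0.702, 0.703, -0.081]
contact_force: [1.6, -7.9, 1.6]
width: 0.0261
```

```bash
python3 st.py;  python3 - <<'E'
from h import *
im=ctrl.read_camera('scene');crop(im,220,130,370,250,5,'s8.png')
E
```

```text
t 11.75 p [ 0.5164 -0.0637  0.2306] r 0.0632 phi 2.989 (+2pi 9.272) roll 2.900 w 0.0261
F [ 1.6 -7.9  1.6] rad -0.5 tan -8.0 q6 1.15 q [-0.19  0.23  1.61 -0.    1.3   1.15]
row 1 tx -2.21 tz -9.18
row 2 tx -1.53 tz -9.24
```

View pics/s8.png

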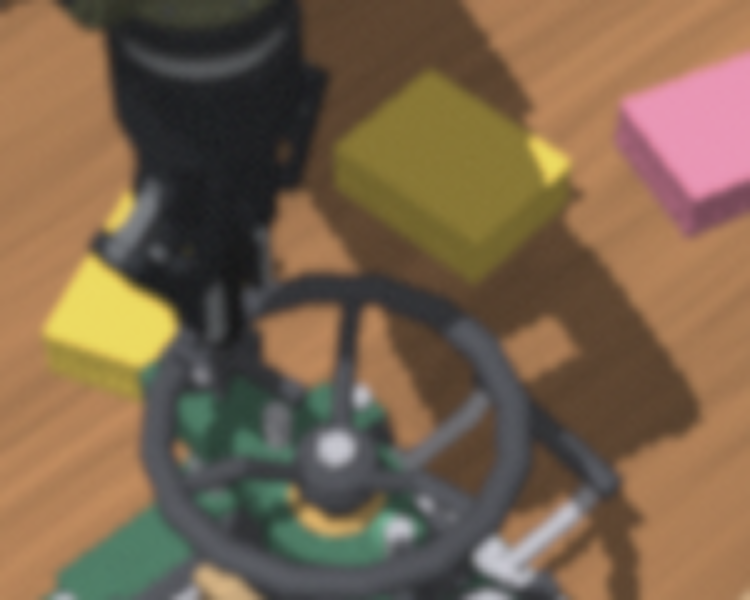

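Call:
apply_moves:
  grip: [-0.39,-0.39,-0.39,-0.39,-0.39,-0.39,-0.39,-0.39]
  travel:
    - [-2,0.3,-9.2]
    - [-1.6,0.3,-9.2]
    - [-1.6,0.3,-9.2]
    - [-1.6,0.3,-9.2]
    - [-1.6,0.3,-9.2]
    - [-1.6,0.3,-9.2]
    - [0,0,0]
    - [0,0,0]
  roll: [0.15,0.15,0.15,0.15,0.15,0.15,0,0]

```text
time_s: 12.6
tcp_pos: [0.5333, -0.0115, 0.228]
orientation: [0.23, 0.669, -0.669, -0.23]
contact_force: [-0.2, -0.3, -0.1]
width: 0.0262
```

```bash
python3 st.py
```

```text
t 12.6 p [ 0.5333 -0.0115  0.228 ] r 0.0631 phi 3.889 (+2pi 10.172) roll 3.789 w 0.0262
F [-0.2 -0.3 -0.1] rad -0.1 tan -0.4 q6 2.14 q [-0.09  0.27  1.57  0.    1.3   2.14]
row 1 tx -2.26 tz -9.16
row 2 tx -1.63 tz -9.22
```

Call:
apply_moves:
  grip: [0.1,0.1,0.1,0.1,0.1,0.1,0.1,0.1]
  travel:
    - [0,0,2]
    - [0,0,0]
    - [0,-25,0]
    - [0,-40,0]
    - [0,-25,0]
    - [0,0,0]
    - [0,0,0]
    - [0,0,0]
  roll: [0,0,0,0,0,-0.15,-0.15,-0.15]

```text
time_s: 13.4
tcp_pos: [0.5319, -0.0132, 0.3181]
orientation: [0.075, 0.703, -0.703, -0.074]
contact_force: [1.0, 0.3, -0.4]
width: 0.0468
```

```bash
python3 st.py;  python3 - <<'E'
from h import *
im=ctrl.read_camera('scene');crop(im,220,130,370,250,5,'s9.png')
E
```

```text
t 13.4 p [ 0.5319 -0.0132  0.3181] r 0.0629 phi 3.853 (+2pi 10.136) roll 3.339 w 0.0468
F [ 1.   0.3 -0.4] rad -0.6 tan 0.9 q6 1.69 q [-0.09  0.21  1.44  0.    1.5   1.69]
row 1 tx -5.59 tz -7.57
row 2 tx -5.21 tz -7.79
```

View pics/s9.png

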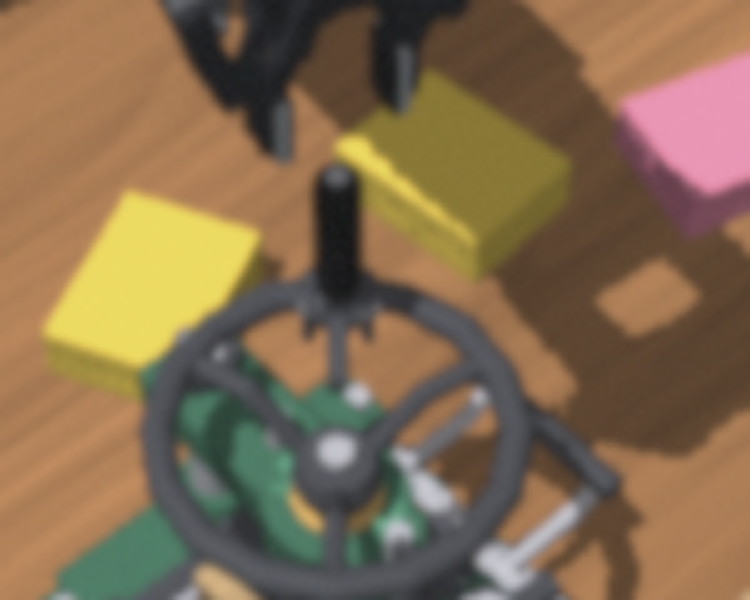

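```bash
python3 - <<'E'
from h import *
p=onz('scene',(220+336.5/5,130+178/5),.289); C=np.array([.579,-.055]); d=p[:2]-C; print(p,np.linalg.norm(d),(-np.arctan2(d[1],d[0])-.014)%6.283)
E
```

```text
[ 0.53432359 -0.01235231  0.289     ] 0.06176412122773627 3.889577564406947
```

Call:
apply_moves:
  grip: [0.1,0.1,0.1,0.1,0.1,0.1,0.1,0.1]
  travel:
    - [0,0,0]
    - [0,0,0]
    - [0,0,0]
    - [0,0,0]
    - [0,0,0]
    - [0,0,0]
    - [0,0,0]
    - [0,0,0]
  roll: [-0.15,-0.15,-0.15,-0.15,-0.15,-0.15,-0.15,-0.15]

```text
time_s: 14.25
tcp_pos: [0.5319, -0.0132, 0.318]
orientation: [-0.334, 0.623, -0.623, 0.334]
contact_force: [-0.4, 0.1, 0.1]
width: 0.0466
```

Call:
apply_moves:
  grip: [0.1,0.1,0.1,0.1,0.1,0.1,0.1,0.1]
  travel:
    - [0,0,0]
    - [0,0,0]
    - [0,0,0]
    - [0,0,0]
    - [0,0,0]
    - [0,0,0]
    - [0,0,0]
    - [0,0,0]
  roll: [-0.15,-0.15,-0.15,-0.15,-0.15,-0.15,-0.15,-0.15]

```text
time_s: 15.05
tcp_pos: [0.5319, -0.0132, 0.318]
orientation: [-0.628, 0.325, -0.325, 0.628]
contact_force: [0.2, 0.0, 0.0]
width: 0.0468
```

Call:
apply_moves:
  grip: [0.1,0.1,0.1]
  travel:
    - [0,0,0]
    - [0,0,0]
    - [0,0,0]
  roll: [-0.15,-0.14,0]

```text
time_s: 15.35
tcp_pos: [0.5319, -0.0132, 0.318]
orientation: [-0.668, 0.232, -0.232, 0.668]
contact_force: [0.3, 0.3, -0.1]
width: 0.0466
```

```bash
python3 st.py
```

```text
t 15.35 p [ 0.5319 -0.0132  0.318 ] r 0.0629 phi 3.854 (+2pi 10.137) roll 0.656 w 0.0466
F [ 0.3  0.3 -0.1] rad -0.1 tan 0.4 q6 -0.99 q [-0.09  0.21  1.44  0.    1.5  -0.99]
row 1 tx 1.66 tz 9.26
row 2 tx 1.23 tz 9.29
```

Call:
apply_moves:
  grip: [0.1,0.1,0.1,-0.39,-0.39,-0.39,-0.39]
  travel:
    - [0,35,0]
    - [0,35,0]
    - [0,19,0]
    - [0,0,0]
    - [0,0,0]
    - [0.2,0,2]
    - [0,0,0]
  roll: [0,0,0,0,0,0,0]

```text
time_s: 16.05
tcp_pos: [0.5339, -0.0115, 0.2302]
orientation: [-0.667, 0.232, -0.234, 0.668]
contact_force: [-0.2, -0.2, -0.4]
width: 0.026
```

```bash
python3 st.py;  python3 - <<'E'
from h import *
im=ctrl.read_camera('scene');crop(im,220,130,370,250,5,'s10.png')
E
```

```text
t 16.05 p [ 0.5339 -0.0115  0.2302] r 0.0626 phi 3.895 (+2pi 10.179) roll 0.658 w 0.0260
F [-0.2 -0.2 -0.4] rad 0.0 tan -0.3 q6 -0.99 q [-0.09  0.26  1.57  0.    1.31 -0.99]
row 1 tx 1.71 tz 9.22
row 2 tx 1.59 tz 9.23
```

View pics/s10.png

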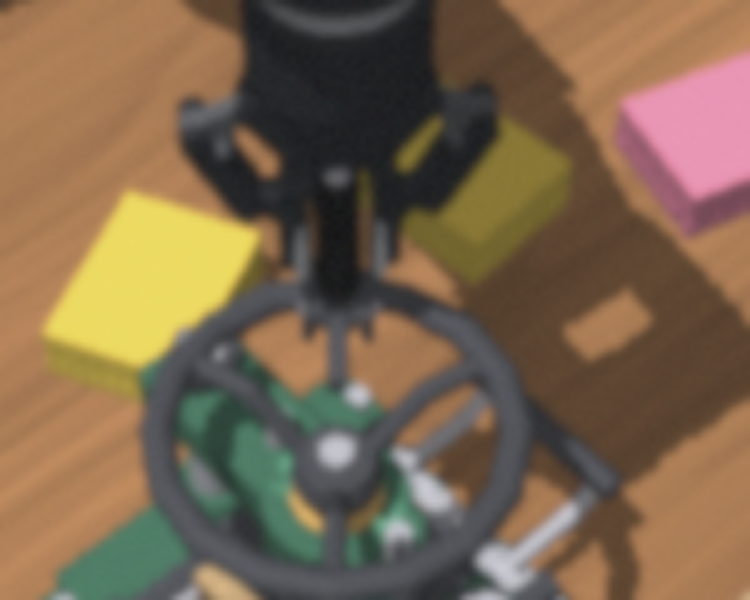

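The handle is caged upright between the pads at crop (337,240). Winding on.

Call:
apply_moves:
  grip: [-0.39,-0.39,-0.39,-0.39,-0.39,-0.39,-0.39,-0.39]
  travel:
    - [1.6,0.3,9.2]
    - [1.6,0.3,9.2]
    - [1.6,0.3,9.2]
    - [1.6,0.3,9.2]
    - [1.6,0.3,9.2]
    - [1.6,0.3,9.2]
    - [1.6,0.3,9.2]
    - [1.6,0.3,9.2]
  roll: [0.15,0.15,0.15,0.15,0.15,0.15,0.15,0.15]

```text
time_s: 16.9
tcp_pos: [0.6023, 0.0028, 0.2275]
orientation: [-0.418, 0.571, -0.57, 0.418]
contact_force: [-7.1, 2.7, 5.1]
width: 0.0263
```

```bash
python3 st.py
```

```text
t 16.9 p [0.6023 0.0028 0.2275] r 0.0623 phi 5.081 (+2pi 11.364) roll 1.863 w 0.0263
F [-7.1  2.7  5.1] rad -0.2 tan -7.6 q6 0.25 q [-0.06  0.42  1.37  0.    1.35  0.25]
row 1 tx 1.25 tz 9.27
row 2 tx 1.41 tz 9.26
```

Call:
apply_moves:
  grip: [-0.39,-0.39,-0.39,-0.39,-0.39,-0.39,-0.39,-0.39]
  travel:
    - [1.4,0.3,9.2]
    - [1.4,0.3,9.2]
    - [1.4,0.3,9.2]
    - [1.4,0.3,9.2]
    - [1.4,0.3,9.2]
    - [1.4,0.3,9.2]
    - [1.4,0.3,9.2]
    - [1.4,0.3,9.2]
  roll: [0.15,0.15,0.15,0.15,0.15,0.15,0.15,0.15]

```text
time_s: 17.7
tcp_pos: [0.642, -0.0547, 0.2253]
orientation: [-0.023, 0.707, -0.706, 0.024]
contact_force: [-1.4, 6.7, 4.3]
width: 0.0264
```

```bash
python3 st.py .1
```

```text
t 17.7 p [ 0.642  -0.0547  0.2253] r 0.0630 phi -0.019 (+2pi 6.264) roll 3.063 w 0.0264
F [-1.4  6.7  4.3] rad -1.4 tan -6.7 q6 1.36 q [-0.14  0.52  1.23  0.    1.39  1.36]
row 1 tx 1.20 tz 6.18
row 2 tx 0.68 tz 6.21
```

Call:
apply_moves:
  grip: [-0.39,-0.39,-0.39,-0.39,-0.39,-0.39,-0.39,-0.39]
  travel:
    - [1,0.2,6.2]
    - [0.7,0.2,6.2]
    - [0.8,0.2,6.2]
    - [0.9,0.2,6.2]
    - [1,0.2,6.2]
    - [1,0.2,6.2]
    - [1,0.2,6.2]
    - [1.1,0.2,6.2]
  roll: [0.09,0.09,0.09,0.09,0.09,0.09,0.09,0.09]

```text
time_s: 18.5
tcp_pos: [0.6235, -0.1, 0.2238]
orientation: [0.228, 0.67, -0.669, -0.226]
contact_force: [3.6, 6.0, 3.7]
width: 0.026
```

```bash
python3 st.py .1
```

```text
t 18.5 p [ 0.6235 -0.1     0.2238] r 0.0633 phi 0.777 (+2pi 7.061) roll 3.780 w 0.0260
F [3.6 6.  3.7] rad -1.7 tan -6.7 q6 2.01 q [-0.22  0.49  1.28  0.    1.37  2.01]
row 1 tx 1.96 tz 6.03
row 2 tx 1.17 tz 6.14
```

Call:
apply_moves:
  grip: [-0.39,-0.39,-0.39,-0.39,-0.39,-0.39]
  travel:
    - [0.8,0.1,3.1]
    - [0.6,0.1,3.1]
    - [0.6,0.1,3.1]
    - [0.6,0.1,3.1]
    - [0.6,0.1,3.1]
    - [0,0,0]
  roll: [0.05,0.05,0.05,0.05,0.05,0]

```text
time_s: 19.1
tcp_pos: [0.6104, -0.1097, 0.2232]
orientation: [0.309, 0.637, -0.636, -0.307]
contact_force: [2.8, 1.8, 2.1]
width: 0.0261
```

```bash
python3 st.py .05
```

```text
t 19.1 p [ 0.6104 -0.1097  0.2232] r 0.0631 phi 1.036 (+2pi 7.319) roll 4.028 w 0.0261
F [2.8 1.8 2.1] rad -0.1 tan -3.4 q6 2.23 q [-0.24  0.46  1.32  0.    1.36  2.23]
row 1 tx 1.14 tz 2.99
row 2 tx 0.54 tz 3.08
```

Call:
apply_moves:
  grip: [-0.39,-0.39,-0.39,-0.39]
  travel:
    - [0.6,0.1,2.5]
    - [0.4,0.1,2.5]
    - [0,0,0]
    - [0,0,0]
  roll: [0.03,0.03,0,0]

```text
time_s: 19.5
tcp_pos: [0.606, -0.1119, 0.2229]
orientation: [0.327, 0.628, -0.627, -0.325]
contact_force: [4.6, 2.8, 3.8]
width: 0.0263
```

```bash
python3 st.py .05
```

```text
t 19.5 p [ 0.606  -0.1119  0.2229] r 0.0630 phi 1.114 (+2pi 7.397) roll 4.086 w 0.0263
F [4.6 2.8 3.8] rad -0.5 tan -5.4 q6 2.29 q [-0.24  0.45  1.33  0.    1.35  2.29]
row 1 tx 1.12 tz 2.98
row 2 tx 0.60 tz 3.07
```

Call:
apply_moves:
  grip: [-0.39,-0.39,-0.39,-0.39]
  travel:
    - [0.5,0.1,2.5]
    - [0.5,0.1,2.5]
    - [0,0,0]
    - [0,0,0]
  roll: [0.03,0.03,0,0]

```text
time_s: 19.9
tcp_pos: [0.6016, -0.1137, 0.2228]
orientation: [0.346, 0.618, -0.617, -0.344]
contact_force: [7.9, 4.3, 5.1]
width: 0.026
```

```bash
python3 st.py .05
```

```text
t 19.9 p [ 0.6016 -0.1137  0.2228] r 0.0629 phi 1.189 (+2pi 7.472) roll 4.146 w 0.0260
F [7.9 4.3 5.1] rad -1.2 tan -8.9 q6 2.34 q [-0.25  0.44  1.34  0.    1.35  2.34]
row 1 tx 1.07 tz 2.98
row 2 tx 0.65 tz 3.06
```

Call:
apply_moves:
  grip: [-0.39,-0.39,-0.39,-0.39]
  travel:
    - [0.4,0,2.5]
    - [0.5,0,2.5]
    - [0,0,0]
    - [0,0,0]
  roll: [0.02,0.02,0,0]

```text
time_s: 20.3
tcp_pos: [0.5972, -0.1153, 0.2229]
orientation: [0.358, 0.611, -0.61, -0.356]
contact_force: [10.8, 5.2, 3.3]
width: 0.0259
```

```bash
python3 st.py .05
```

```text
t 20.3 p [ 0.5972 -0.1153  0.2229] r 0.0630 phi 1.264 (+2pi 7.547) roll 4.186 w 0.0259
F [10.8  5.2  3.3] rad -1.8 tan -11.9 q6 2.38 q [-0.25  0.43  1.36  0.    1.34  2.38]
row 1 tx 1.24 tz 2.92
row 2 tx 0.76 tz 3.03
```

Call:
apply_moves:
  grip: [-0.39,-0.39,-0.39,-0.39]
  travel:
    - [0.5,0,2.5]
    - [0.6,0,2.5]
    - [0,0,0]
    - [0,0,0]
  roll: [0.02,0.02,0,0]

```text
time_s: 20.7
tcp_pos: [0.5926, -0.1166, 0.2229]
orientation: [0.37, 0.604, -0.602, -0.368]
contact_force: [12.8, 6.8, 2.5]
width: 0.0261
```

```bash
python3 st.py .05
```

```text
t 20.7 p [ 0.5926 -0.1166  0.2229] r 0.0631 phi 1.339 (+2pi 7.622) roll 4.226 w 0.0261
F [12.8  6.8  2.5] rad -3.9 tan -13.9 q6 2.41 q [-0.26  0.42  1.37  0.    1.34  2.41]
row 1 tx 1.40 tz 2.86
row 2 tx 0.86 tz 3.00
```

Call:
apply_moves:
  grip: [-0.39,-0.39,-0.39,-0.39,-0.39]
  travel:
    - [0.8,0,2.5]
    - [0.9,0,2.5]
    - [0.9,0,2.5]
    - [0,0,0]
    - [0,0,0]
  roll: [0.02,0.02,0.02,0,0]

```text
time_s: 21.2
tcp_pos: [0.5853, -0.1173, 0.2229]
orientation: [0.389, 0.593, -0.59, -0.385]
contact_force: [18.8, 9.0, 1.3]
width: 0.026
```

```bash
python3 st.py .05;  python3 - <<'E'
from h import *
im=ctrl.read_camera('scene');crop(im,220,130,370,250,5,'s11.png')
E
```

```text
t 21.2 p [ 0.5853 -0.1173  0.2229] r 0.0626 phi 1.457 (+2pi 7.740) roll 4.285 w 0.0260
F [18.8  9.   1.3] rad -7.0 tan -19.6 q6 2.47 q [-0.26  0.41  1.4   0.    1.33  2.47]
row 1 tx 1.11 tz 2.92
row 2 tx 1.04 tz 2.95
```

View pics/s11.png

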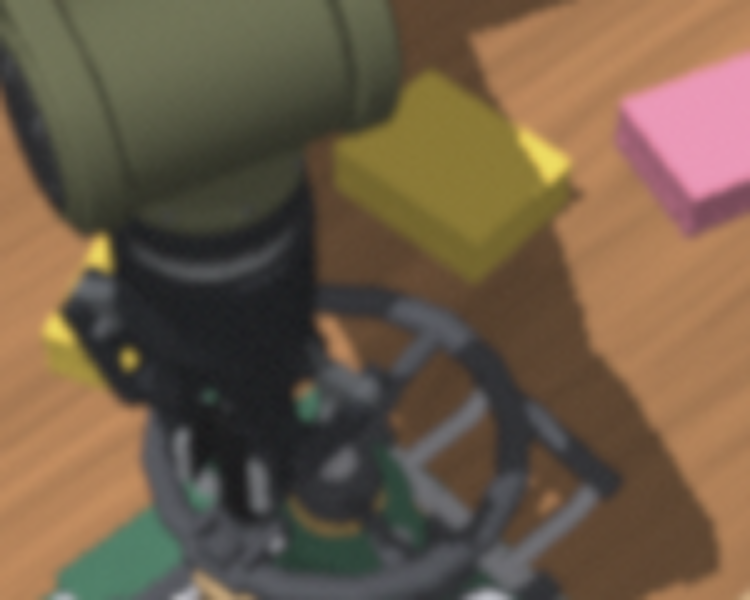

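Tangential force has risen from 6.7 N to 19.6 N, with the wheel about 0.35 rad past the start of the rise. I'm letting go and lifting off.

Call:
apply_moves:
  grip: [-0.39,-0.2,0.1,0.1,0.1,0.1,0.1,0.1]
  travel:
    - [0,0,-2]
    - [0,0,-1]
    - [0,0,0]
    - [0,-20,0]
    - [0,-40,0]
    - [0,-40,0]
    - [0,-40,0]
    - [0,-30,0]
  roll: [0,0,0,0,0,0,0,0]

```text
time_s: 22.05
tcp_pos: [0.5855, -0.1173, 0.3945]
orientation: [0.388, 0.592, -0.592, -0.387]
contact_force: [0.5, -0.3, -0.6]
width: 0.0471
```

```bash
python3 st.py .05;  python3 - <<'E'
from h import *
im=ctrl.read_camera('scene');crop(im,220,130,370,280,4,'s12.png')
im=ctrl.read_camera('top');crop(im,190,130,350,250,4,'t12.png')
E
```

```text
t 22.05 p [ 0.5855 -0.1173  0.3945] r 0.0626 phi 1.453 (+2pi 7.736) roll 4.287 w 0.0471
F [ 0.5 -0.3 -0.6] rad 0.4 tan -0.5 q6 2.47 q [-0.26  0.35  1.08 -0.    1.7   2.47]
row 1 tx 1.15 tz 2.91
row 2 tx 1.02 tz 2.95
```

View pics/s12.png

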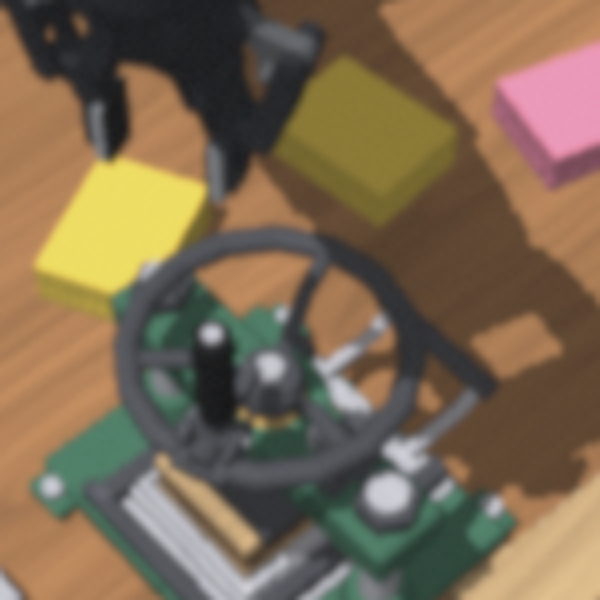

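View pics/t12.png

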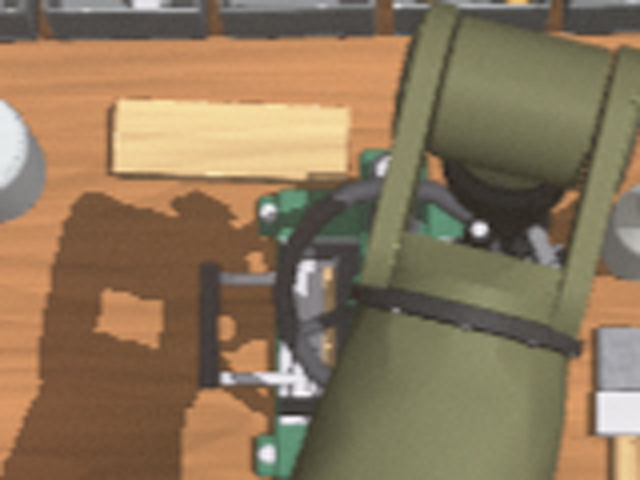

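```bash
python3 - <<'E'
from h import *
C=np.array([.579,-.055])
p=onz('scene',(220+211/4,130+332/4),.281); d=p[:2]-C; print('handle end',p,np.linalg.norm(d),(-np.arctan2(d[1],d[0])-.014)%6.283+6.283)
b=onz('top',(190+208/4,130+325/4),.048); print('bar',b, b[1]+.055)
print(proj('scene',[.579,-.055,.296-.12]), )
E
```

```text
handle end [ 0.60074792 -0.11084108  0.281     ] 0.05992660245865897 7.468408255637068
bar [0.5810489 0.0903824 0.048    ] 0.14538239735240738
[286.77441371 219.89709756]
```

The handle stands upright. The camera puts the wheel at 7.47 rad, against about 7.70 while I was pushing, so I'm checking for creep or rebound. Moving the arm aside for a clear view.

Call:
apply_moves:
  grip: [0.1,0.1,0.1,0.1,0.1,0.1,0.1,0.1]
  travel:
    - [40,0,0]
    - [40,0,0]
    - [40,0,0]
    - [40,0,0]
    - [40,0,0]
    - [40,0,0]
    - [40,0,0]
    - [0,0,0]
  roll: [-0.1,0,0,0,0,0,0,0]

```text
time_s: 22.95
tcp_pos: [0.4446, 0.0547, 0.3917]
orientation: [0.321, 0.639, -0.615, -0.333]
contact_force: [0.3, 0.0, -0.1]
width: 0.0469
```

```bash
python3 - <<'E'
from h import *
s=ctrl.observe();print(s['time_s'],s['tcp_pos'])
im=ctrl.read_camera('scene');crop(im,220,130,370,280,4,'s13.png')
im=ctrl.read_camera('top');crop(im,230,150,340,260,6,'t13.png')
E
```

```text
22.95 [0.44462187 0.05471247 0.39169359]
```

View pics/s13.png

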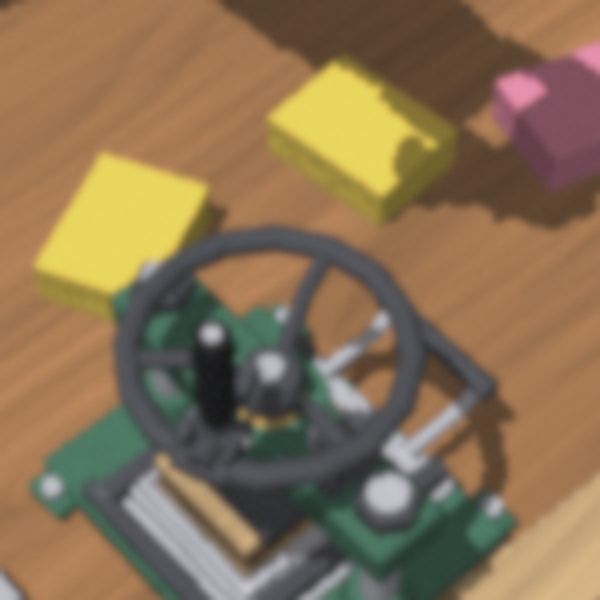

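View pics/t13.png

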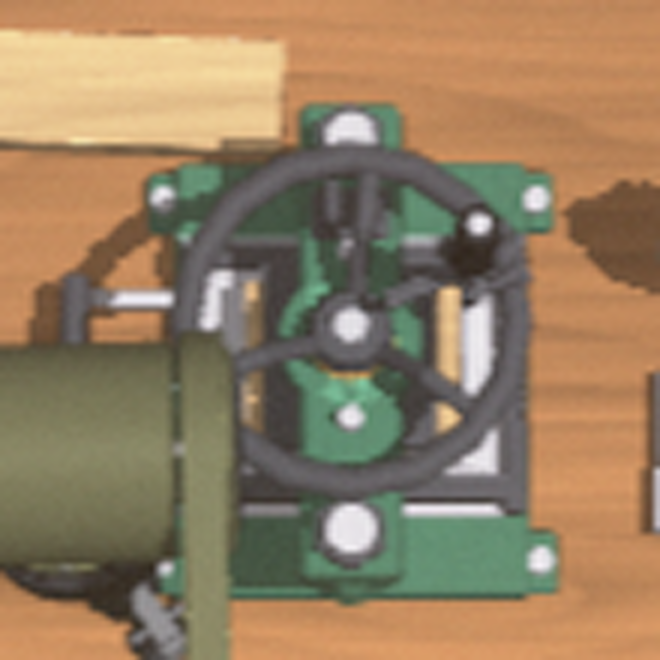

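```bash
python3 - <<'E'
from h import *
C=np.array([.579,-.055])
ims=cv2.imread('pics/s13.png'); 
def ang(p):
    d=p[:2]-C; return np.linalg.norm(d),(-np.arctan2(d[1],d[0])-.014)%6.2832+6.2832
p,e=tri((220+211/4,130+332/4),(230+480/6,150+222/6)); print('handle end',p,e,ang(p))
p=onz('top',(230+480/6,150+222/6),.282);print(p,ang(p))
h,e=tri((220+269/4,130+366/4),(230+350/6,150+324/6)); print('hub nut',h,e)
# earlier pose check with same method: regrip picture
for uv in [(240,360),(465,407),(365,185)]:
    v=onz('top',(230+uv[0]/6,150+uv[1]/6),.175); print(ang(v))
for uv in [(322,265),(135,357),(330,440)]:
    v=onz('scene',(220+uv[0]/4,130+uv[1]/4),.175); print(ang(v))
E
```

```text
handle end [ 0.60270642 -0.11330885  0.28525671] 0.0014674965154953745 (np.float64(0.06294376070755131), np.float64(7.453842067284631))
[ 0.60305031 -0.11408277  0.282     ] (np.float64(0.06379021306543893), np.float64(7.453417474445292))
hub nut [ 0.57921746 -0.0546847   0.16918735] 0.0013267239454331059
(np.float64(0.056158220104259), np.float64(10.650553926523374))
(np.float64(0.06964698185417502), np.float64(8.500154010813315))
(np.float64(0.06815016504571994), np.float64(6.393865970838082))
(np.float64(0.07389056965289645), np.float64(10.591469955023356))
(np.float64(0.07417928457085077), np.float64(8.609828516291044))
(np.float64(0.06197511316704165), np.float64(6.421015045059888))
```

```bash
cat > go.py <<'E'
import sys
from st import *
t=np.array([float(v) for v in sys.argv[2:5]])
print('to target tool mm',np.round(R.T@(t-p)*1000,1))
E
python3 go.py 0 0.6022 -0.1118 0.392 | tail -1; python3 st.py|head -2
```

```text
to target tool mm [-224.8   -6.9  -33.5]
t 23.05 p [0.4463 0.0537 0.3913] r 0.1716 phi 3.814 (+2pi 10.097) roll 4.091 w 0.0472
F [0.  1.1 0.6] rad 0.6 tan 0.8 q6 2.55 q [ 0.02 -0.01  1.51  0.04  1.64  2.55]
```

Call:
apply_moves:
  grip: [0.1,0.1,0.1,0.1]
  travel:
    - [-20,0,0]
    - [-40,0,-6]
    - [-40,0,-6]
    - [0,0,0]
  roll: [-0.15,0,0,0]

```text
time_s: 23.45
tcp_pos: [0.5241, -0.0155, 0.3862]
orientation: [0.274, 0.661, -0.637, -0.287]
contact_force: [-0.5, -0.4, -1.0]
width: 0.0468
```

```bash
python3 go.py 0 0.6022 -0.1118 0.392
```

```text
t 23.45 p [ 0.5241 -0.0155  0.3862] r 0.0676 phi 3.752 (+2pi 10.035) roll 3.944 w 0.0468
F [-0.5 -0.4 -1. ] rad 0.2 tan -0.7 q6 2.27 q [-0.12  0.18  1.32  0.04  1.65  2.27]
row 1 tx -5.04 tz -0.98
row 2 tx 0.00 tz 0.00
to target tool mm [-123.4   -9.7    8.9]
```

```bash
python3 - <<'E'
from st import *
print(np.round(R,3))
E
```

```text
t 23.45 p [ 0.5241 -0.0155  0.3862] r 0.0676 phi 3.752 (+2pi 10.035) roll 3.944 w 0.0468
F [-0.5 -0.4 -1. ] rad 0.2 tan -0.7 q6 2.27 q [-0.12  0.18  1.32  0.04  1.65  2.27]
row 1 tx -3.94 tz -10.28
row 2 tx 1.10 tz -9.30
[[-0.685 -0.003 -0.729]
 [ 0.728  0.038 -0.684]
 [ 0.03  -0.999 -0.024]]
```

Call:
apply_moves:
  grip: [0.1,0.1,0.1,0.1,0.1]
  travel:
    - [-40,-3,3]
    - [-40,-4,3]
    - [-40,-3,3]
    - [-3,0,0]
    - [0,0,0]
  roll: [0.1,0.1,0,0,0]

```text
time_s: 23.95
tcp_pos: [0.5894, -0.1164, 0.3938]
orientation: [0.337, 0.63, -0.606, -0.351]
contact_force: [-0.4, 1.2, -1.1]
width: 0.0468
```

```bash
python3 go.py 0 0.6022 -0.1118 0.392; python3 - <<'E'
from st import *
print(np.round(R,3))
E
```

```text
t 23.95 p [ 0.5894 -0.1164  0.3938] r 0.0623 phi 1.389 (+2pi 7.672) roll 4.143 w 0.0468
F [-0.4  1.2 -1.1] rad -1.3 tan 0.2 q6 2.32 q [-0.27  0.37  1.06  0.04  1.72  2.32]
row 1 tx -0.21 tz 0.08
row 2 tx 0.00 tz 0.00
to target tool mm [ -2.9   2.  -13.2]
t 23.95 p [ 0.5894 -0.1164  0.3938] r 0.0623 phi 1.389 (+2pi 7.672) roll 4.143 w 0.0468
F [-0.4  1.2 -1.1] rad -1.3 tan 0.2 q6 2.32 q [-0.27  0.37  1.06  0.04  1.72  2.32]
row 1 tx 3.97 tz 8.47
row 2 tx 4.18 tz 8.38
[[-0.528 -0.001 -0.849]
 [ 0.849  0.039 -0.527]
 [ 0.034 -0.999 -0.02 ]]
```

```bash
python3 go.py 0 0.6022 -0.1118 0.223|tail -1;python3 go.py 0 0.6022 -0.1118 0.31|tail -1
```

```text
to target tool mm [ -8.6 170.9  -9.9]
to target tool mm [ -5.7  83.9 -11.6]
```

Call:
apply_moves:
  grip: [0.1,0.1,0.1,0.1]
  travel:
    - [-6,10,-12]
    - [0,35,0]
    - [0,35,0]
    - [0,0,0]
  roll: [0,0,0,0]

```text
time_s: 24.35
tcp_pos: [0.6012, -0.1096, 0.311]
orientation: [0.334, 0.63, -0.607, -0.352]
contact_force: [-0.1, 0.0, -0.3]
width: 0.0471
```

```bash
python3 go.py 0 0.6022 -0.1118 0.223; python3 - <<'E'
from h import *
im=ctrl.read_camera('scene');crop(im,220,130,370,250,5,'s14.png')
E
```

```text
t 24.35 p [ 0.6012 -0.1096  0.311 ] r 0.0590 phi 1.171 (+2pi 7.454) roll 4.140 w 0.0471
F [-0.1  0.  -0.3] rad -0.1 tan 0.1 q6 2.33 q [-0.26  0.41  1.2   0.04  1.55  2.33]
row 1 tx -3.46 tz 0.60
row 2 tx 0.00 tz 0.00
to target tool mm [-5.7 87.8  1.7]
```

View pics/s14.png

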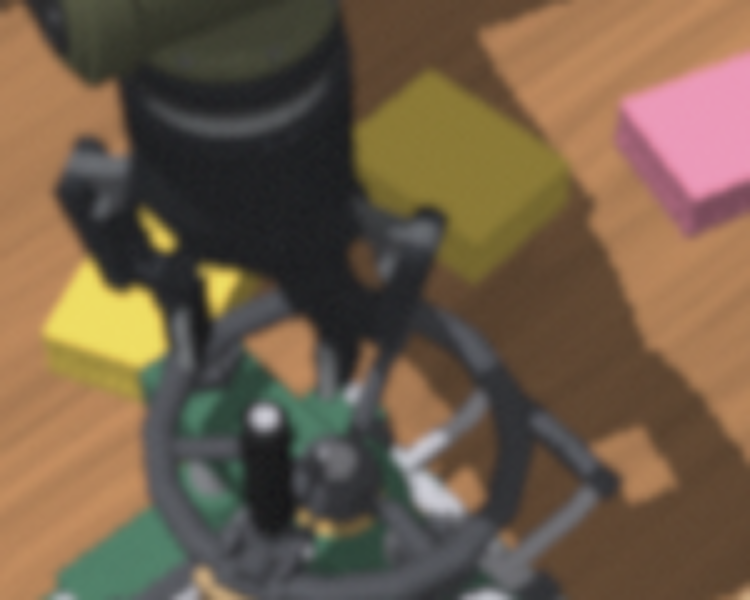

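Call:
apply_moves:
  grip: [0.1,0.1,0.1,-0.39,-0.39,-0.39]
  travel:
    - [-3,30,1]
    - [-3,30,1]
    - [0,27,0]
    - [0,0,0]
    - [0,0,0]
    - [0,0,0]
  roll: [0,0,0,0,0,0]

```text
time_s: 25.0
tcp_pos: [0.605, -0.1139, 0.2312]
orientation: [0.338, 0.631, -0.606, -0.348]
contact_force: [0.7, 0.8, 0.3]
width: 0.0259
```

```bash
python3 st.py .05
```

```text
t 25.0 p [ 0.605  -0.1139  0.2312] r 0.0643 phi 1.141 (+2pi 7.424) roll 4.141 w 0.0259
F [0.7 0.8 0.3] rad -0.5 tan -1.0 q6 2.32 q [-0.26  0.45  1.32  0.04  1.38  2.32]
row 1 tx 2.34 tz 2.82
row 2 tx 0.52 tz 3.08
```

Call:
apply_moves:
  grip: [-0.39,-0.39,-0.39,-0.39,-0.39]
  travel:
    - [1,5,1.5]
    - [0.8,0,1.5]
    - [0.5,0,1]
    - [0,0,0]
    - [0,0,0]
  roll: [0,0,0,0,0]

```text
time_s: 25.5
tcp_pos: [0.5999, -0.1135, 0.2235]
orientation: [0.337, 0.631, -0.606, -0.349]
contact_force: [4.3, 1.8, 0.5]
width: 0.0258
```

```bash
python3 st.py .05
```

```text
t 25.5 p [ 0.5999 -0.1135  0.2235] r 0.0621 phi 1.214 (+2pi 7.497) roll 4.141 w 0.0258
F [4.3 1.8 0.5] rad -0.2 tan -4.7 q6 2.31 q [-0.26  0.44  1.34  0.04  1.36  2.31]
row 1 tx 0.34 tz 3.12
row 2 tx 0.74 tz 3.03
```

Call:
apply_moves:
  grip: [-0.39,-0.39,-0.39,-0.39]
  travel:
    - [0.3,0,1.5]
    - [0.3,0,1.5]
    - [0,0,0]
    - [0,0,0]
  roll: [0.02,0.02,0,0]

```text
time_s: 25.9
tcp_pos: [0.5976, -0.1141, 0.2237]
orientation: [0.349, 0.624, -0.599, -0.361]
contact_force: [10.0, 5.9, 0.2]
width: 0.026
```

```bash
python3 st.py .05
```

```text
t 25.9 p [ 0.5976 -0.1141  0.2237] r 0.0620 phi 1.252 (+2pi 7.535) roll 4.180 w 0.0260
F [10.   5.9  0.2] rad -2.6 tan -11.3 q6 2.35 q [-0.26  0.44  1.35  0.04  1.36  2.35]
row 1 tx 0.25 tz 3.14
row 2 tx 0.74 tz 3.04
```

Call:
apply_moves:
  grip: [-0.39,-0.39,-0.39,-0.39,-0.39]
  travel:
    - [0.3,0,1.5]
    - [0.3,0,1.5]
    - [0.3,0,1.5]
    - [0,0,0]
    - [0,0,0]
  roll: [0.02,0.02,0.02,0,0]

```text
time_s: 26.4
tcp_pos: [0.5936, -0.1153, 0.2237]
orientation: [0.367, 0.613, -0.588, -0.379]
contact_force: [12.2, 6.8, -1.3]
width: 0.026
```

```bash
python3 st.py .05
```

```text
t 26.4 p [ 0.5936 -0.1153  0.2237] r 0.0621 phi 1.320 (+2pi 7.603) roll 4.240 w 0.0260
F [12.2  6.8 -1.3] rad -3.8 tan -13.5 q6 2.41 q [-0.27  0.43  1.36  0.04  1.35  2.41]
row 1 tx 0.35 tz 3.12
row 2 tx 0.76 tz 3.03
```

Now backing off in small steps to see where the wheel comes to rest.

Call:
apply_moves:
  grip: [-0.39,-0.39,-0.39,-0.39,-0.39]
  travel:
    - [0,0,-0.5]
    - [0,0,-0.5]
    - [0,0,-0.5]
    - [0,0,-0.5]
    - [0,0,0]
  roll: [0,0,0,0,0]

```text
time_s: 26.9
tcp_pos: [0.5946, -0.115, 0.2235]
orientation: [0.367, 0.613, -0.588, -0.38]
contact_force: [5.5, 3.1, 1.1]
width: 0.026
```

```bash
python3 st.py .05
```

```text
t 26.9 p [ 0.5946 -0.115   0.2235] r 0.0620 phi 1.303 (+2pi 7.586) roll 4.241 w 0.0260
F [5.5 3.1 1.1] rad -1.7 tan -6.1 q6 2.41 q [-0.27  0.43  1.36  0.04  1.36  2.41]
row 1 tx 0.18 tz 3.15
row 2 tx 0.71 tz 3.04
```

Call:
apply_moves:
  grip: [-0.39,-0.39,-0.39,-0.39,-0.39]
  travel:
    - [0,0,-0.5]
    - [0,0,-0.5]
    - [0,0,-0.5]
    - [0,0,-0.5]
    - [0,0,0]
  roll: [0,0,0,0,0]

```text
time_s: 27.4
tcp_pos: [0.596, -0.1144, 0.2233]
orientation: [0.367, 0.612, -0.588, -0.38]
contact_force: [2.9, 1.6, 2.9]
width: 0.0263
```

```bash
python3 st.py .05
```

```text
t 27.4 p [ 0.596  -0.1144  0.2233] r 0.0618 phi 1.278 (+2pi 7.562) roll 4.241 w 0.0263
F [2.9 1.6 2.9] rad -0.8 tan -3.3 q6 2.41 q [-0.27  0.44  1.35  0.04  1.36  2.41]
row 1 tx -0.07 tz 3.19
row 2 tx 0.63 tz 3.06
```

Call:
apply_moves:
  grip: [-0.39,-0.39,-0.39,-0.39,-0.39,-0.39]
  travel:
    - [0,0,-0.5]
    - [0,0,-0.5]
    - [0,0,-0.5]
    - [0,0,-0.5]
    - [0,0,0]
    - [0,0,0]
  roll: [0,0,0,0,0,0]

```text
time_s: 28.0
tcp_pos: [0.5976, -0.1135, 0.2231]
orientation: [0.366, 0.612, -0.589, -0.38]
contact_force: [1.0, 1.5, 0.5]
width: 0.026
```

```bash
python3 st.py .05
```

```text
t 28.0 p [ 0.5976 -0.1135  0.2231] r 0.0614 phi 1.249 (+2pi 7.532) roll 4.241 w 0.0260
F [1.  1.5 0.5] rad -1.2 tan -1.4 q6 2.41 q [-0.26  0.44  1.35  0.04  1.36  2.41]
row 1 tx -0.51 tz 3.24
row 2 tx 0.54 tz 3.08
```

Call:
apply_moves:
  grip: [-0.39,-0.39,-0.39,-0.39,-0.39,-0.39]
  travel:
    - [0,0,-0.5]
    - [0,0,-0.5]
    - [0,0,-0.5]
    - [0,0,-0.5]
    - [0,0,0]
    - [0,0,0]
  roll: [0,0,0,0,0,0]

```text
time_s: 28.6
tcp_pos: [0.5994, -0.1126, 0.2231]
orientation: [0.366, 0.612, -0.589, -0.38]
contact_force: [0.7, 0.5, -0.7]
width: 0.026
```

```bash
python3 st.py .05
```

```text
t 28.6 p [ 0.5994 -0.1126  0.2231] r 0.0612 phi 1.216 (+2pi 7.499) roll 4.241 w 0.0260
F [ 0.7  0.5 -0.7] rad -0.2 tan -0.8 q6 2.41 q [-0.26  0.44  1.34  0.04  1.36  2.41]
row 1 tx -0.90 tz 3.25
row 2 tx 0.44 tz 3.09
```

Force falls to zero near 7.50 rad, so the wheel now rests there under preload. Opening and rising clear.

Call:
apply_moves:
  grip: [-0.2,0.1,0.1,0.1,0.1,0.1,0.1,0.1]
  travel:
    - [0,0,0]
    - [0,0,0]
    - [0,-20,0]
    - [0,-35,0]
    - [0,-40,0]
    - [0,-40,0]
    - [0,-30,0]
    - [0,0,0]
  roll: [0,0,0,0,0,0,0,0]

```text
time_s: 29.4
tcp_pos: [0.5996, -0.1192, 0.3928]
orientation: [0.369, 0.613, -0.588, -0.378]
contact_force: [0.0, 0.7, -0.2]
width: 0.0468
```

Call:
apply_moves:
  grip: [0.1,0.1,0.1,0.1,0.1,0.1,0.1,0.1]
  travel:
    - [0,0,0]
    - [20,0,0]
    - [30,0,0]
    - [30,0,0]
    - [20,0,0]
    - [20,0,0]
    - [20,0,0]
    - [0,0,0]
  roll: [-0.15,-0.15,-0.15,-0.15,-0.15,-0.15,-0.15,0]

```text
time_s: 30.2
tcp_pos: [0.4865, -0.0408, 0.3912]
orientation: [0.021, 0.72, -0.693, -0.02]
contact_force: [-0.3, -0.4, 0.4]
width: 0.0469
```

```bash
python3 - <<'E'
from h import *
s=ctrl.observe();print(s['time_s'],s['tcp_pos'],s['q'])
im=ctrl.read_camera('scene');crop(im,220,130,370,280,4,'s15.png')
im=ctrl.read_camera('top');cv2.imwrite('pics/t15f.png',im);crop(im,230,150,340,260,6,'t15.png')
E
```

```text
30.2 [ 0.48654305 -0.04075151  0.39119406] [-0.17783829  0.08977096  1.40741884  0.03837074  1.64944394  1.45393113]
```

View pics/s15.png

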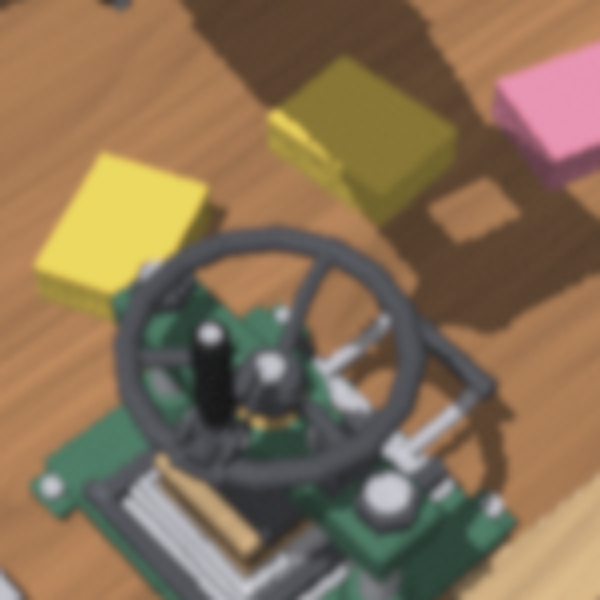

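View pics/t15.png

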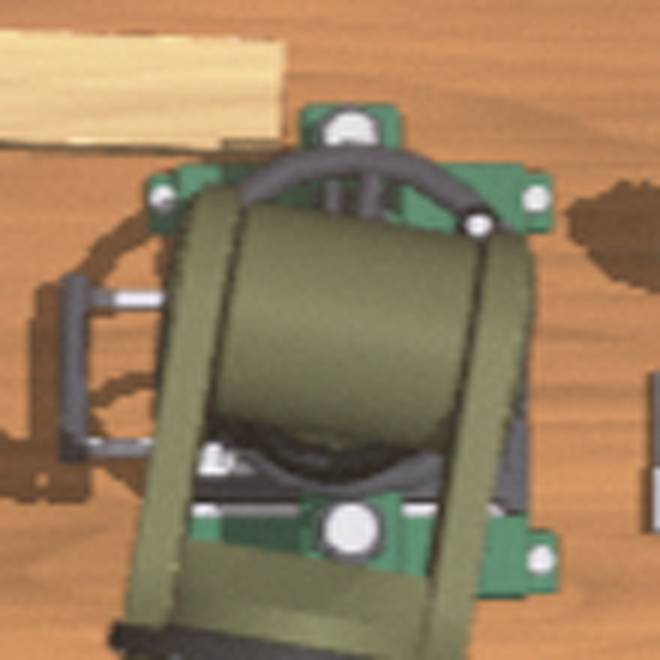

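```bash
python3 - <<'E'
from h import *
im=ctrl.read_camera('scene'); a=cv2.imread('pics/scene0.png')
cv2.imwrite('pics/s16.png',im)
r=im[200:280,255:300]; b=cv2.imread('pics/s15.png'); crop(im,220,130,370,280,4,'s16c.png')
c=cv2.imread('pics/s16c.png'); print('wheel diff',cv2.absdiff(b,c)[230:480,110:440].max())
t=cv2.imread('pics/t15f.png'); t0=cv2.imread('pics/top0.png')
for n,(x0,y0,x1,y1) in dict(bottle=(335,170,368,205),hammer=(370,195,412,280),brush=(335,205,358,272),offcut=(215,150,280,178),tin=(165,148,205,190)).items():
    d=cv2.absdiff(t,t0)[y0:y1,x0:x1].max(2); print(n,round(float(d.mean()),2),(d>40).sum())
print(ctrl.observe()['contact_force'])
E
```

```text
wheel diff 21
bottle 9.99 0
hammer 11.14 0
brush 10.54 0
offcut 11.55 0
tin 10.02 0
[-0.52864097  0.10518032  0.62607411]
```

View pics/t15f.png

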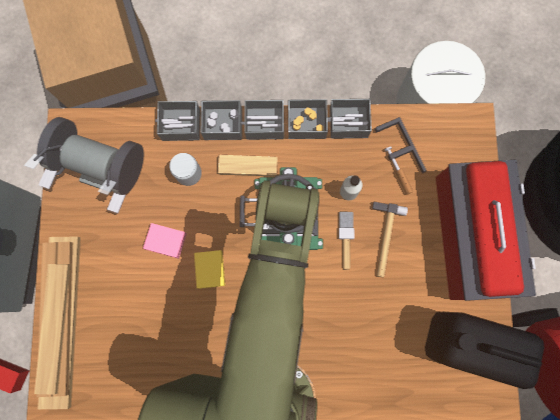

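All bystanders are where they were: tin (184,168), offcut (248,165), bottle (351,188), brush (346,240), hammer (388,240). The wheel is still. Handing in.

```bash
python3 - <<'E'
from cell import ctrl
print(ctrl.finish_job())
E
```

```text
the job is handed in; nothing more can be done
None
```

The job is handed in, at about 30 s of the 72 s. I pushed the tray to its stop, swung the handle up until it stayed upright with the wheel still parked, and wound the wheel clockwise onto the block. Then I let go and lifted clear.

**What the last checks showed**
- **Tray:** it met its stop with 15.7 N, and a later picture puts the bar 145 mm from the wheel axis, as it should be when home.
- **Handle:** it stands upright in both views, 63 mm from the axis.
- **Wheel:** it rests at about 7.45 rad and did not move between the last pictures.
- **Bystanders:** none has visibly moved, and the robot touches nothing.

**What disagreed or stayed unconfirmed**
- **Rebound:** while pushed, the wheel reached about 7.7 rad with 19.6 N at the handle, but it sprang back to 7.45 rad when I let go. I pushed again and released slowly; it came to rest in the same place. The fingertip reading suggested 7.50 rad, but I trust the pictures.
- **Clamping force:** I could not measure it. Starting the wheel again from rest took about 11 N at the handle, against 6.5 N of plain drag, so I take the block to be clamped.
- **Wrist joint:** joint 6 briefly reached its 2.55 rad limit while I moved the arm aside. That tilted the tool by about 2 degrees, with no other effect that I could see.

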